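# Trim the tilting sorting bin level with a sliding counterweight

### The job

The stoneware jug base weighs down the tilting sorting bin. Lower the brass counterweight into the open inner end of the slotted pan on the other arm, let go of it there, then slide it outward with its foot under the blue lips until the bin floats level by itself. Be gentle: do not drop, force or jam the counterweight, hardly touch the balance itself, and leave everything else on the bench alone.

Things in the scene. Friction and masses are not known exactly. Their poses are not given: they have to be found in the camera images.
- weight_mid (a point): Brass counterweight, 0.5 kg, the only brass block. Foot 40 (own x) x 64 (own y) x 8 mm high; centred on it a neck 22 (x) x 50 (y) x 36 mm high, to grip across its 22 mm or push on its ends; 44 mm high in all. This point is its centre, 22 mm above its underside; z up, y along its length (a half turn makes no difference).
- weight: The same brass counterweight; origin at the centre of its underside, same axes.
- pan_mouth (a point): Middle of the pan's open inner end, on top of the pan's floor, 74 to 92 mm above the bench as it tilts. It tilts with the beam: -y points outward along the pan, +y to the pivot and bin, z is normal to the floor. The 12 mm thick axle is 90 mm in +y and 12 mm up. The pan's inside is 43 mm wide and reaches from 35 mm in +y to 160 mm in -y; side walls 13.5 mm high, inner end wall 12 mm.
- lip (a point): Where the lips of the steel pan begin, on its floor's middle line, same axes as pan_mouth. From here, 35 mm outward of pan_mouth, two blue lips cover its edges, leaving a slot 30 mm wide for the neck; lip undersides 10.5 mm, tops 13.5 mm above the floor: the foot slides beneath. Between pan and axle nothing is higher than 12 mm above the floor, except the pivot's cheeks, 38 to 46 mm either side of the middle line, 24 mm.
- jug (a point): Brown stoneware jug base, 114 mm wide, 62 mm high, of unknown weight, fixed in the bin on the beam's other arm; this point is the centre of its underside, 145 mm from the pivot.
- stand: Green steel stand of the balance, fixed to the bench; origin under the pivot on the bench; the axle is 95 mm up; beam along y, pan toward -y, bin toward +y.
- beam (a joint): Tilt, rad: 0 level, positive bin low; stops at +-0.1. Starts bin low and stays so with the counterweight in the open end. It balances with the counterweight's centre 35 to 105 mm outward of pan_mouth, as the jug's weight has it. Off the stops 10 mm of outward slide lowers it by about 0.045. It comes to rest 1.5 s after a touch; pushing also tips it, so judge it untouched.
- disc_a_mid (a point): Steel disc weight, 44 mm wide, 14 mm high, not needed; point at its centre.
- disc_b_mid (a point): Steel disc weight, 36 mm wide, 14 mm high, not needed; point at its centre.
- shard0: Curved terracotta rim shard, about 70 x 45 mm, lying in the grey tray; origin at its underside.
- shard1: Curved terracotta rim shard, about 70 x 35 mm, lying in the grey tray; origin at its underside.
- shard2: Curved terracotta rim shard, about 70 x 40 mm, lying on the bench; origin at its underside.
- pick: Bone-handled dental pick, 180 mm long, lying on the bench; origin near its middle, on the bench.
- brush: Small brush lying on the bench, 180 mm long; origin near its middle.
Things that resemble listed ones, but are neither listed nor needed, are in the scene too. Of the things that look like the weight, the smaller one is meant.

How it is judged (in metres and radians):
On the way, in this order (a step that is already met when the one before it is completed fails the run):
1. the counterweight stands flat in the open inner end of the pan, let go (y of weight_mid in the frame of pan_mouth between -0.012 and 0.012 m and x of weight_mid in the frame of pan_mouth between -0.004 and 0.004 m and z of weight_mid in the frame of pan_mouth between 0.018 and 0.0255 m and linear speed of weight below 0.01 m/s and contact force between the fingers and weight below 0.1 N), for 0.2 s.
2. the counterweight's foot has been slid under the lips (y of weight_mid in the frame of pan_mouth below -0.022 m and x of weight_mid in the frame of pan_mouth between -0.004 and 0.004 m and z of weight_mid in the frame of pan_mouth between 0.018 and 0.0255 m), for 0.1 s.
At the end, for the whole second after the job is handed in: The beam floats at rest within 0.025 rad (about 1.4 degrees) of level, with the counterweight at rest flat in the pan (within 4 mm of its middle line and 3.5 mm of its floor), its foot under the lips (all of step 2 and value of joint beam between -0.025 and 0.025 rad and velocity of joint beam between -0.03 and 0.03 rad/s and y of weight_mid in the frame of pan_mouth above -0.135 m and linear speed of weight below 0.01 m/s); the robot touches nothing.
It fails at once if the counterweight is dropped, forced or jammed on the pan (more than 30 N between them) (contact force between weight and beam above 30 N).
It fails at once if the robot leans on the balance (more than 8 N) (contact force between any of the fingers, the arm and beam above 8 N).
It fails at once if something else on the bench is moved by more than 15 mm (distance of any of disc_a_mid, disc_b_mid, shard0, shard1, shard2, pick, brush from where it was at the start of the episode above 0.015 m).
It also fails if it takes over 64 s, if anything falls off the work surface, if the arm or the gripper's body presses on something with over 40 N, if the wrist force passes 120 N, or if a joint passes its speed limit or range.

### The arm

A 6-joint arm with a two-finger parallel gripper is mounted at the origin on the work surface. World frame = base frame: x ahead of the robot, y to its left, z up, the work surface at z = 0. Lengths are in mm, angles in rad, forces in N, time in s.
With the tool pointing down it reaches from about 250 to 775 mm from the base axis. Payload 4 kg.
Tool frame: the origin (TCP) lies at the very end of the fingers, on their centre line; the grasp point (between the pads) lies r.grip_point_offset behind it (r.grip_point_offset is the distance from the TCP to the grasp point, in mm); z points along the fingers, y is the line along which they close (so a half turn about z gives the same grasp; the last joint's range is limited). The gripper opens to 85 mm and grips with 20 to 120 N. Pads are 22 mm wide; open, the fingers measure 114 mm over their backs; the gripper's body (76 mm by 85 mm) begins 54 mm behind the grasp point. The pads swing forward as they close: fully open they stand 13 mm farther back than shut.
Start: joints at [-1.253, 0.087, 1.371, -0, 1.684, -0.103], TCP at [224.669, -502.037, 231.341] pointing down, gripper open.
Joint ranges: [-3.1, 3.1], [-0.76, 2.03], [0.27, 2.55], [-1.08, 4.22], [0.17, 2.65], [-2.57, 2.57]. Speed limits (rad/s): [2.79, 2.79, 3.14, 3.14, 3.14, 3.14].

### API

Orientations are given as a unit quaternion [x, y, z, w].
In Python, from station import r gives the robot as it stands.
- The arm moves only by the tool move_arm, never from a script. Its argument "increments" is a list of rows, each an object with "linear": the shift along the world's x, y, z in cm, a list of three; "twist": the turn, a rotation vector about the world's x, y, z in rad, a list of three; "gripper": the opening, from -1 (shut) to 1 (fully open). In form: [{"linear": [x, y, z], "twist": [ax, ay, az], "gripper": gripper}, ...]. A call has 1 to 12 rows; each row is the pose to reach, as a shift and turn from the pose commanded when the call began; what a row does not reach only later rows make up. A row lasts 1/12 s, in which the tool goes at most 41.7 mm and 7.16 degrees, less where a joint would pass 70% of its speed; a pose out of reach is approached as far as the arm can. A call with a gripper value outside its range is refused whole. The fingers move at their own pace and stop on an object; "force" is the grip in N (left out, the last holds). Time passes only in rows, so rows that repeat a pose let the fingers close. It gives the time, the measured TCP pose, the force, the opening and the grip force at its end, in the units of the state.
- r.observe(): the state, without advancing time (a new reading comes with each control period).
- r.snapshot(name): name is "scene" or "top" or "wrist"; returns a dict with "img" (420x560x3 uint8, red, green, blue), "fx", "fy", "cx", "cy" (pixels), "T" (4x4, takes a point from camera to world coordinates). Camera axes: x right, y down, z forward; pixel columns grow to the right and rows downward; lengths in mm; the calibration is good to about 2 mm. A picture is of the moment at which its call begins. There is no depth.
- r.close_job(): hands the job in; it is judged then, once.
The state is a dict: "clock": time; "joint_pos": joint angles; "qvel": joint speeds; "joint_efforts": joint torques, N m; "position": TCP position; "ee_rot": TCP orientation; "wrist_force": force on the tool from outside, world axes, zero at the start; "moment": the same for the moment, N m; "gripper_width": finger opening in mm; "finger_force": force on a finger pad.
Only numpy, scipy, OpenCV 4.12 (cv2) and the standard library are available. Lean on these libraries where they do the work, as an engineer would, in place of code of your own. Each camera call takes 0.05 s, during which the arm holds its last target. There are 200 camera calls.

## Working session

There is one attempt and no reset: what is moved stays moved. The work goes in short steps, Python scripts to look and compute and a tool call to move; the robot and the scene stay as the last step left them, time stands still between calls to the robot, and variables do not carry over. Pictures are saved under pics/ and viewed, at most 10 in all, crops included, and the job is handed in when it is done.

Besides the shell and the picture viewer there is one more tool, called after "Call:" as name(argument=value, ...), one argument or row to a line, values as JSON. move_arm: Moves the arm, as the interface text tells. Its arguments: {"type":"object","properties":{"increments":{"type":"array","items":{"type":"object","properties":{"linear":{"type":"array","items":{"type":"number"}},"twist":{"type":"array","items":{"type":"number"}},"gripper":{"type":"number"}}}},"force":{"type":"number"}},"required":["increments"]}

```bash
mkdir -p pics; cat > h.py <<'E'
import numpy as np, cv2
from station import r
def snap(n,f):
    s=r.snapshot(n); cv2.imwrite('pics/'+f,s['img'][:,:,::-1]); np.savez('pics/'+f[:-4],**s); return s
def ray(s,u,v,z):
    T=np.array(s['T']); d=T[:3,:3]@np.array([(u-s['cx'])/s['fx'],(v-s['cy'])/s['fy'],1]); o=T[:3,3]
    return o+d*(z-o[2])/d[2]
def proj(s,p):
    T=np.array(s['T']); q=T[:3,:3].T@(np.array(p)-T[:3,3]); return s['fx']*q[0]/q[2]+s['cx'],s['fy']*q[1]/q[2]+s['cy']
E
python3 - <<'E'
from h import *
a=snap('top','t0.png');b=snap('scene','s0.png')
print(r.observe(), r.grip_point_offset); print(a['T'],a['fx'],b['T'])
E
```

```text
{'clock': 0.1, 'joint_pos': array([-1.25310506e+00,  8.79171925e-02,  1.37215313e+00, -1.91351597e-05,
        1.68359550e+00, -1.03118418e-01]), 'qvel': array([ 0.00016511, -0.00303434, -0.00388712,  0.00052697,  0.00071711,
       -0.00029238]), 'joint_efforts': array([ 3.28983064e-03, -3.53016508e+01, -3.14218640e+01,  5.78700974e-05,
        7.98325986e-03, -5.08787167e-06]), 'position': array([ 224.51094402, -501.58560399,  230.2110769 ]), 'ee_rot': array([ 9.77946139e-01,  2.08854676e-01, -1.20451472e-04, -1.02960666e-03]), 'wrist_force': array([-0.84738144, -0.7398668 ,  1.33859056]), 'moment': array([0.00060207, 0.0068152 , 0.01291407]), 'finger_force': 0.0, 'gripper_width': 85.0812078280882} 18.700000000000003
[[ 1.02150256e-02 -9.88625245e-01  1.50052584e-01  3.52174155e+02]
 [-9.99869783e-01 -1.19733438e-02 -1.08192378e-02  3.80206246e+01]
 [ 1.24928028e-02 -1.49922526e-01 -9.88618817e-01  1.16256261e+03]
 [ 0.00000000e+00  0.00000000e+00  0.00000000e+00  1.00000000e+00]] 440.0908711741642 [[-8.47672824e-01  3.62179818e-01 -3.87655211e-01  9.77502577e+02]
 [ 5.30518360e-01  5.77282533e-01 -6.20721473e-01  7.85208879e+02]
 [-1.02620796e-03 -7.31826931e-01 -6.81489758e-01  9.36526920e+02]
 [ 0.00000000e+00  0.00000000e+00  0.00000000e+00  1.00000000e+00]]
```

View pics/t0.png

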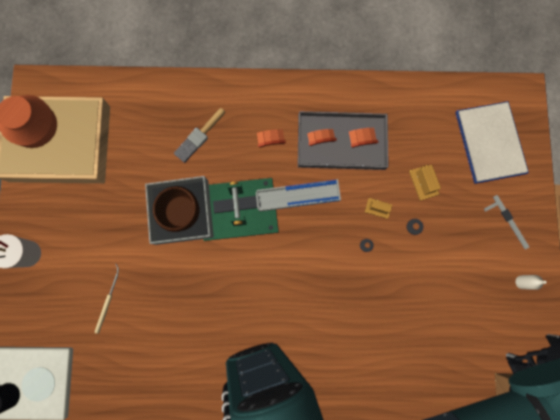

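View pics/s0.png

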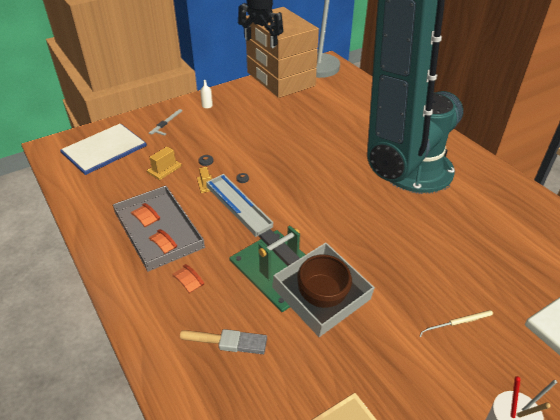

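The top view shows the small brass weight at about (378,208), with the larger decoy at (425,182). The pan runs from (257,198) to (340,188), and the axle is at (236,203). I'll measure these with colour masks.

```bash
python3 - <<'E'
from h import *
s=dict(np.load('pics/t0.npz'))
img=s['img']; hsv=cv2.cvtColor(img,cv2.COLOR_RGB2HSV)
def blobs(m,box,n,z,mn=6):
    x0,y0,x1,y1=box; k=np.zeros_like(m); k[y0:y1,x0:x1]=m[y0:y1,x0:x1]
    c,l,st,ce=cv2.connectedComponentsWithStats(k)
    for i in range(1,c):
        if st[i,4]>=mn:
            pts=np.argwhere(l==i)[:,::-1].astype(np.float32); R=cv2.minAreaRect(pts)
            W=np.array([ray(s,u,v,z)[:2] for u,v in cv2.boxPoints(R)])
            print(n,st[i],'c',np.round(R[0],1),'W',np.round(W).tolist(),'mean',np.round(ray(s,*ce[i],z)[:2],1))
bl=cv2.inRange(hsv,(100,120,60),(125,255,255)); blobs(bl,(240,160,350,230),'blue',80)
br=cv2.inRange(hsv,(18,120,90),(32,255,255)); blobs(br,(355,180,400,230),'brass',44);blobs(br,(220,170,250,235),'knob',95,2)
gr=cv2.inRange(hsv,(60,90,30),(90,255,160)); blobs(gr,(190,160,290,250),'green',5,30)
c=img[165:245,195:405]; cv2.imwrite('pics/c0.png',cv2.resize(c[:,:,::-1],None,fx=3.8,fy=3.8,interpolation=cv2.INTER_CUBIC))
E
```

```text
blue [286 181  50   9 123] c [310.6 184.9] W [[588.0, -11.0], [606.0, -135.0], [600.0, -136.0], [582.0, -12.0]] mean [593.7 -73.3]
blue [311 197  26   4  38] c [323.6 199.2] W [[555.0, -74.0], [564.0, -137.0], [559.0, -138.0], [551.0, -75.0]] mean [ 558.4 -108.6]
blue [289 201  21   3  22] c [299. 202.] W [[547.0, -19.0], [554.0, -69.0], [552.0, -70.0], [545.0, -20.0]] mean [549.8 -44.8]
brass [366 199  25  18 277] c [378.  207.8] W [[535.0, -218.0], [568.0, -228.0], [552.0, -285.0], [519.0, -274.0]] mean [ 543.5 -251.2]
knob [243 180   2   1   2] c [243.5 180. ] W [[601.0, 93.0], [601.0, 93.0], [601.0, 96.0], [601.0, 96.0]] mean [600.7  94.6]
knob [225 182   2   1   2] c [225.5 182. ] W [[595.0, 138.0], [595.0, 138.0], [595.0, 140.0], [595.0, 140.0]] mean [595.  139.1]
knob [229 182   8   3  14] c [232.5 183. ] W [[595.0, 130.0], [595.0, 113.0], [590.0, 113.0], [590.0, 130.0]] mean [593.4 122.8]
knob [234 221   7   4  21] c [237.  222.5] W [[490.0, 116.0], [498.0, 116.0], [498.0, 101.0], [490.0, 101.0]] mean [494.9 109.5]
green [235 179  37  18 369] c [253.5 187.8] W [[614.0, 123.0], [627.0, 26.0], [587.0, 21.0], [575.0, 118.0]] mean [602.9  77.6]
green [ 209  184   68   55 1765] c [242.2 208.5] W [[605.0, 196.0], [626.0, 24.0], [483.0, 8.0], [464.0, 177.0]] mean [520.8 110.7]
```

View pics/c0.png

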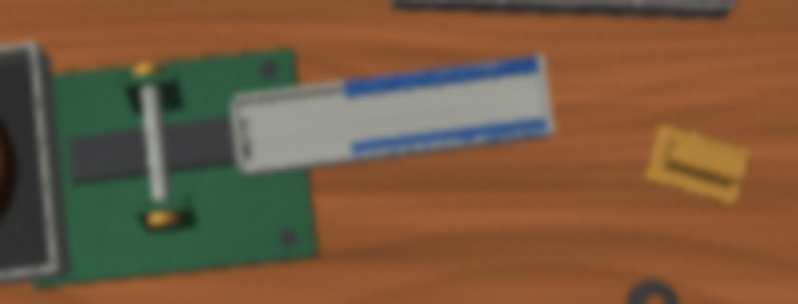

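Call:
move_arm(
  increments=[
    {"linear":[32.2,24.7,-1],"twist":[0,0,1.43],"gripper":1},
    {"linear":[32.2,24.7,-1],"twist":[0,0,1.43],"gripper":1},
    {"linear":[32.2,24.7,-1],"twist":[0,0,1.43],"gripper":1},
    {"linear":[32.2,24.7,-1],"twist":[0,0,1.43],"gripper":1},
    {"linear":[32.2,24.7,-1],"twist":[0,0,1.43],"gripper":1},
    {"linear":[32.2,24.7,-1],"twist":[0,0,1.43],"gripper":1},
    {"linear":[32.2,24.7,-1],"twist":[0,0,1.43],"gripper":1},
    {"linear":[32.2,24.7,-1],"twist":[0,0,1.43],"gripper":1},
    {"linear":[32.2,24.7,-1],"twist":[0,0,1.43],"gripper":1},
    {"linear":[32.2,24.7,-1],"twist":[0,0,1.43],"gripper":1},
    {"linear":[32.2,24.7,-1],"twist":[0,0,1.43],"gripper":1},
    {"linear":[32.2,24.7,-1],"twist":[0,0,1.43],"gripper":1},
  ],
)

```text
clock: 1.1
position: [547.9, -252.9, 219.9]
ee_rot: [0.598, 0.802, -0.0, -0.001]
wrist_force: [-0.1, -0.8, 0.6]
gripper_width: 85.4
finger_force: 0.0
```

Call:
move_arm(
  increments=[
    {"linear":[0,0,0],"twist":[0,0,0],"gripper":1},
    {"linear":[0,0,0],"twist":[0,0,0],"gripper":1},
  ],
)

```text
clock: 1.27
position: [546.5, -254.8, 220.6]
ee_rot: [0.602, 0.798, -0.0, -0.001]
wrist_force: [1.1, 0.4, -0.6]
gripper_width: 85.6
finger_force: 0.0
```

```bash
python3 - <<'E'
from h import *
s=snap('wrist','w1.png'); print(np.round(s['T'],3).tolist(),s['fx'],s['cx'],s['cy'])
o=r.observe(); print(o['clock'],o['position'],o['ee_rot'],o['joint_pos'])
hsv=cv2.cvtColor(s['img'],cv2.COLOR_RGB2HSV)
m=cv2.inRange(hsv,(18,110,60),(32,255,255))
c,l,st,ce=cv2.connectedComponentsWithStats(m)
for i in range(1,c):
    if st[i,4]>200:
        R=cv2.minAreaRect(np.argwhere(l==i)[:,::-1].astype(np.float32)); print(st[i],[np.round(ray(s,*p,8)[:2]).tolist() for p in cv2.boxPoints(R)])
E
```

```text
[[0.961, 0.261, 0.087, 523.535], [0.275, -0.91, -0.309, -175.945], [-0.001, 0.321, -0.947, 363.681], [0.0, 0.0, 0.0, 1.0]] 360.3604252589188 281.07747542049344 206.26890802324596
1.3167 [ 546.3919057  -255.08165249  220.88842256] [ 6.02229401e-01  7.98322988e-01 -2.87664655e-05 -3.93286587e-04] [-5.30795866e-01  2.08292804e-01  1.25443843e+00  3.36931950e-05
  1.67964938e+00 -8.09006863e-01]
[ 252  143   66   74 2544] [[522.0, -293.0], [541.0, -227.0], [579.0, -238.0], [562.0, -306.0]]
[ 275  275   77   66 4624] [[572.0, -374.0], [653.0, -348.0], [684.0, -428.0], [598.0, -457.0]]
```

View pics/w1.png

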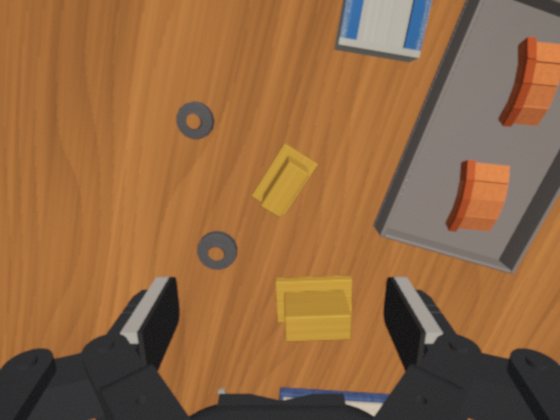

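The wrist view shows the weight at (285,180) with its long axis leaning right, so its yaw is about -0.27. I had the sign wrong before. I'll turn to match and descend.

Call:
move_arm(
  increments=[
    {"linear":[0.4,-0.9,-9],"twist":[0,0,-0.545],"gripper":1},
    {"linear":[0.4,-0.9,-9],"twist":[0,0,-0.545],"gripper":1},
    {"linear":[0.4,-0.9,-9],"twist":[0,0,-0.545],"gripper":1},
    {"linear":[0.4,-0.9,-9],"twist":[0,0,-0.545],"gripper":1},
    {"linear":[0.4,-0.9,-9],"twist":[0,0,-0.545],"gripper":1},
    {"linear":[0.4,-0.9,-9],"twist":[0,0,-0.545],"gripper":1},
    {"linear":[0.4,-0.9,-9],"twist":[0,0,-0.545],"gripper":1},
  ],
)

```text
clock: 1.9
position: [550.4, -264.5, 131.5]
ee_rot: [0.794, 0.607, 0.0, 0.0]
wrist_force: [-0.0, -0.4, -0.3]
gripper_width: 85.4
finger_force: 0.0
```

```bash
python3 - <<'E'
from h import *
s=snap('wrist','w2.png')
o=r.observe(); print(o['clock'],o['position'],o['ee_rot'])
hsv=cv2.cvtColor(s['img'],cv2.COLOR_RGB2HSV)
m=cv2.inRange(hsv,(18,110,60),(32,255,255))
c,l,st,ce=cv2.connectedComponentsWithStats(m)
for i in range(1,c):
    if st[i,4]>200:
        R=cv2.minAreaRect(np.argwhere(l==i)[:,::-1].astype(np.float32)); print(st[i],R,[np.round(ray(s,*p,8)[:2],1).tolist() for p in cv2.boxPoints(R)])
E
```

```text
1.95 [ 550.50555238 -264.49254097  131.7446108 ] [7.94334441e-01 6.07480596e-01 1.37723065e-04 3.20510579e-04]
[ 257  153   53   91 4490] ((283.0, 198.0), (90.0, 52.0), 90.0) [[541.6, -227.7], [578.9, -237.8], [561.5, -308.9], [520.9, -297.9]]
[ 398  259   72   80 1704] ((443.2500305175781, 296.75), (94.7522964477539, 33.23401641845703), 45.0) [[626.3, -356.8], [648.3, -340.3], [695.6, -420.1], [673.3, -439.8]]
[ 342  283   64   99 2714] ((384.53643798828125, 334.125244140625), (91.81073760986328, 51.73193359375), 61.26020431518555) [[572.9, -373.9], [614.9, -360.0], [639.4, -453.5], [594.3, -471.3]]
```

View pics/w2.png

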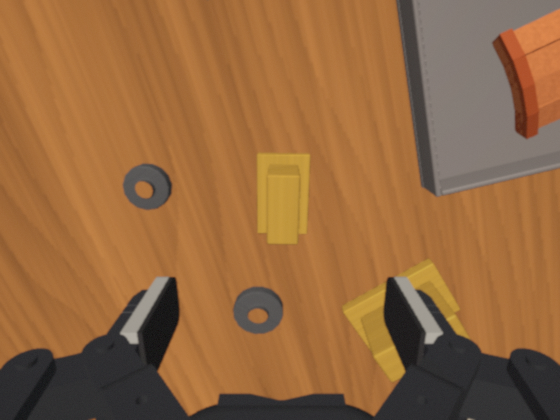

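The weight is aligned, with its foot edges vertical in the image and its centre at about (551.8,-263.7). Descending to grip.

Call:
move_arm(
  increments=[
    {"linear":[0.1,0.1,-3.5],"gripper":1},
    {"linear":[0.1,0.1,-7],"gripper":1},
    {"linear":[0.1,0.1,-9.5],"gripper":1},
    {"linear":[0.1,0.1,-11.2],"gripper":1},
    {"linear":[0.1,0.1,-11.2],"gripper":1},
    {"linear":[0.1,0.1,-11.2],"gripper":-0.6},
    {"linear":[0.1,0.1,-11.2],"gripper":-0.6},
    {"linear":[0.1,0.1,-11.2],"gripper":-0.6},
    {"linear":[0.1,0.1,-11.2],"gripper":-0.6},
    {"linear":[0.1,0.1,-11.2],"gripper":-0.6},
    {"linear":[0.1,0.1,-11.2],"gripper":-0.6},
    {"linear":[0.1,0.1,-11.2],"gripper":-0.6},
  ],
  force=40,
)

```text
validation failed for argument at $.in...
```

Call:
move_arm(
  increments=[
    {"linear":[0,0,0],"gripper":-0.6},
    {"linear":[0,0,0],"gripper":-0.6},
    {"linear":[0,0,0],"gripper":-0.6},
    {"linear":[0,0,0],"gripper":-0.6},
  ],
)

```text
validation failed for argument at $.in...
```

Each row needs a twist.

Call:
move_arm(
  increments=[
    {"linear":[0.1,0.1,-3.5],"twist":[0,0,0],"gripper":1},
    {"linear":[0.1,0.1,-7],"twist":[0,0,0],"gripper":1},
    {"linear":[0.1,0.1,-9.5],"twist":[0,0,0],"gripper":1},
    {"linear":[0.1,0.1,-11.2],"twist":[0,0,0],"gripper":1},
    {"linear":[0.1,0.1,-11.2],"twist":[0,0,0],"gripper":1},
    {"linear":[0.1,0.1,-11.2],"twist":[0,0,0],"gripper":-0.6},
    {"linear":[0.1,0.1,-11.2],"twist":[0,0,0],"gripper":-0.6},
    {"linear":[0.1,0.1,-11.2],"twist":[0,0,0],"gripper":-0.6},
    {"linear":[0.1,0.1,-11.2],"twist":[0,0,0],"gripper":-0.6},
    {"linear":[0.1,0.1,-11.2],"twist":[0,0,0],"gripper":-0.6},
    {"linear":[0.1,0.1,-11.2],"twist":[0,0,0],"gripper":-0.6},
    {"linear":[0.1,0.1,-11.2],"twist":[0,0,0],"gripper":-0.6},
  ],
  force=40,
)

```text
clock: 2.95
position: [552.4, -263.5, 21.0]
ee_rot: [0.794, 0.608, 0.0, 0.001]
wrist_force: [-0.8, 0.7, 6.4]
gripper_width: 21.1
finger_force: 42.0
```

Call:
move_arm(
  increments=[
    {"linear":[0,0,0],"twist":[0,0,0],"gripper":-0.6},
    {"linear":[0,0,0],"twist":[0,0,0],"gripper":-0.6},
    {"linear":[0,0,0],"twist":[0,0,0],"gripper":-0.6},
  ],
)

```text
clock: 3.2
position: [552.4, -263.5, 21.1]
ee_rot: [0.794, 0.608, 0.0, 0.001]
wrist_force: [-1.4, 0.5, 6.7]
gripper_width: 21.0
finger_force: 42.1
```

Call:
move_arm(
  increments=[
    {"linear":[0,0,2],"twist":[0,0,0],"gripper":-0.6},
    {"linear":[0,0,6],"twist":[0,0,0.05],"gripper":-0.6},
    {"linear":[0,1,10],"twist":[0,0,0.1],"gripper":-0.6},
    {"linear":[0.2,3,14],"twist":[0,0,0.2],"gripper":-0.6},
    {"linear":[0.5,6,18],"twist":[0,0,0.3],"gripper":-0.6},
    {"linear":[0.8,10,20],"twist":[0,0,0.4],"gripper":-0.6},
    {"linear":[1.2,14,20],"twist":[0,0,0.4],"gripper":-0.6},
    {"linear":[1.6,17.5,20],"twist":[0,0,0.4],"gripper":-0.6},
    {"linear":[1.6,20,20],"twist":[0,0,0.4],"gripper":-0.6},
    {"linear":[1.6,20,20],"twist":[0,0,0.4],"gripper":-0.6},
    {"linear":[1.6,20,20],"twist":[0,0,0.4],"gripper":-0.6},
  ],
)

```text
clock: 4.12
position: [566.8, -61.0, 217.4]
ee_rot: [0.656, 0.754, -0.001, -0.001]
wrist_force: [-1.4, -0.2, -5.5]
gripper_width: 21.2
finger_force: 40.8
```

```bash
python3 - <<'E'
from h import *
s=snap('wrist','w3.png')
o=r.observe(); print(o['clock'],o['position'],o['ee_rot'],o['wrist_force'],o['gripper_width'])
E
```

```text
4.1667 [566.91932707 -62.44804455 217.47257992] [ 0.65720476  0.75371032 -0.00112828 -0.00117503] [-0.31475021 -0.42559313 -4.81509639] 21.147571556066872
```

View pics/w3.png

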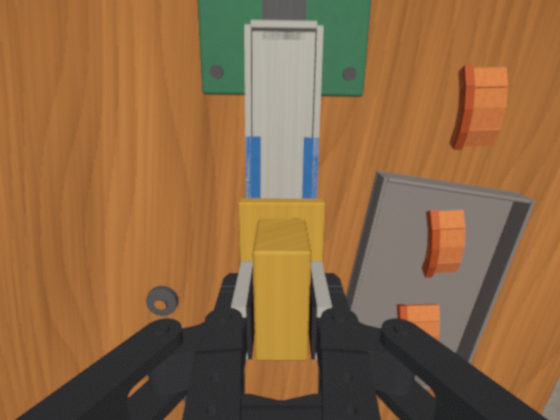

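The wrist view shows the weight held square. The blue lips start at about row 137 (columns 247-261 and 303-320), and the pan's inner end wall is at about row 24.

```bash
python3 - <<'E'
from h import *
s=dict(np.load('pics/w3.npz'));img=s['img'];hsv=cv2.cvtColor(img,cv2.COLOR_RGB2HSV)
m=cv2.inRange(hsv,(100,120,50),(125,255,255)); m[:, :240]=0; m[:,330:]=0; m[210:]=0
c,l,st,ce=cv2.connectedComponentsWithStats(m)
for i in range(1,c):
    if st[i,4]>50: print(st[i])
for v in (140,165,190):
    x=np.where(m[v])[0]; g=np.diff(x).argmax(); q=[x[0]-.5,x[g]+.5,x[g+1]-.5,x[-1]+.5]; z=109+(0.1)*(165-v)*-.5
    P=[ray(s,u,v,z)[:2].round(1).tolist() for u in q]; print(v,q,P)
for u in (255,282,310): print(u,img[10:45,u].sum(1)//3, img[120:150,u,0])
# weight foot far edge
b=cv2.inRange(hsv,(18,110,60),(32,255,255)); 
for u in (250,282,315): print(u,np.where(b[:,u])[0][:1])
x=np.where(b[205])[0];print(x[0],x[-1])
for v in (60,100): print(v,img[v,238:262].sum(1)//3,img[v,305:330].sum(1)//3)
E
```

```text
[247 137  13  60 633]
[303 138  10  59 504]
140 [np.float64(246.5), np.float64(259.5), np.float64(304.5), np.float64(312.5)] [[535.8, -19.7], [544.8, -18.5], [575.8, -14.1], [581.4, -13.3]]
165 [np.float64(249.5), np.float64(259.5), np.float64(303.5), np.float64(312.5)] [[539.9, -36.8], [546.9, -35.8], [577.8, -31.4], [584.2, -30.6]]
190 [np.float64(249.5), np.float64(259.5), np.float64(302.5), np.float64(311.5)] [[542.0, -54.7], [549.2, -53.7], [579.9, -49.4], [586.3, -48.5]]
255 [ 90  91  92  93  92  92  90  91 100 123 150 167 173 174 173 167 150 122
  90  85 106 141 164 174 174 174 174 174 175 173 175 174 175 174 174] [179 178 178 179 178 178 178 179 178 177 178 179 179 178 176 163 131  84
  56  54  56  57  60  56  59  58  56  58  59  56]
282 [ 92  93  94  92  93  93  93  92  96 114 142 161 172 176 175 172 162 135
 105  84  88 113 140 154 156 155 155 156 160 168 173 176 177 176 176] [176 177 175 176 177 176 176 175 176 176 176 175 176 175 176 176 175 174
 175 174 174 174 174 174 174 174 173 173 173 174]
310 [ 91  91  92  91  90  90  91  91  90 100 127 155 170 174 175 174 168 149
 117  89  86 114 147 167 174 176 177 176 176 176 175 176 176 176 177] [175 175 174 174 175 175 174 174 174 174 174 173 172 172 172 170 157 126
  83  62  55  58  59  60  58  57  58  58  59  58]
250 [199]
282 [199]
315 [199]
238 324
60 [ 90  90  91  90  90 100 132 158 170 172 172 169 151 124 140 165 172 174
 174 172 174 174 174 176] [176 175 174 174 174 174 174 173 161 138 126 151 170 174 174 171 157 127
  99  89  89  88  87  88  89]
100 [112 115 117 117 120 123 138 157 168 171 170 168 154 133 142 165 172 172
 174 173 172 172 172 173] [172 171 171 171 172 172 168 154 129 137 161 170 171 171 169 151 121 111
 112 116 118 119 118 116 115]
```

```bash
python3 - <<'E'
from h import *
s=dict(np.load('pics/w3.npz'))
print('cam',s['T'][:3,3])
for n,u,v,z in [('lip',282,136.9,109),('wallout',282.5,19,100.5),('wallin',282.5,28.2,100.5),('L60',251,60,104),('R60',314.5,60,104),('L60o',244,60,104),('R60o',322,60,104)]: print(n,ray(s,u,v,z).round(1))
# weight foot far edge in hand, z of foot top = 217.4-21.1+8
for u in (237.5,324.5): print(ray(s,u,199,204.4).round(1))
for n in ('t0',):
  t=dict(np.load('pics/t0.npz')); img=t['img'].astype(int)
  # lip start lines in top
  print([ (v,np.where(cv2.inRange(cv2.cvtColor(t['img'],cv2.COLOR_RGB2HSV)[v:v+1],(100,120,50),(125,255,255))[0,240:350])[0][:1]+240) for v in range(182,206)])
E
```

```text
cam [555.53063978  20.25645532 360.43154982]
lip [560. -14. 109.]
wallout [549.9  59.8 100.5]
wallin [550.7  54.5 100.5]
L60 [532.8  32.3 104. ]
R60 [574.3  38.1 104. ]
L60o [528.2  31.7 104. ]
R60o [579.2  38.8 104. ]
[542.2 -31.5 204.4]
[581.3 -26.  204.4]
[(182, array([326])), (183, array([316])), (184, array([308])), (185, array([300])), (186, array([293])), (187, array([287])), (188, array([286])), (189, array([287])), (190, array([], dtype=int64)), (191, array([], dtype=int64)), (192, array([], dtype=int64)), (193, array([], dtype=int64)), (194, array([], dtype=int64)), (195, array([], dtype=int64)), (196, array([], dtype=int64)), (197, array([334])), (198, array([326])), (199, array([318])), (200, array([311])), (201, array([303])), (202, array([295])), (203, array([289])), (204, array([], dtype=int64)), (205, array([], dtype=int64))]
```

Call:
move_arm(
  increments=[
    {"linear":[-0.4,3,-1],"twist":[-0.05,-0.006,-0.01],"gripper":-0.6},
    {"linear":[-0.8,6,-3],"twist":[-0.099,-0.0126,-0.01],"gripper":-0.6},
    {"linear":[-1.1,8.5,-5],"twist":[-0.099,-0.0126,-0.01],"gripper":-0.6},
    {"linear":[-1.1,8.5,-7],"twist":[-0.099,-0.0126,-0.01],"gripper":-0.6},
    {"linear":[-1.1,8.5,-8.4],"twist":[-0.099,-0.0126,-0.01],"gripper":-0.6},
    {"linear":[-1.1,8.5,-8.4],"twist":[-0.099,-0.0126,-0.01],"gripper":-0.6},
    {"linear":[-1.1,8.5,-8.4],"twist":[-0.099,-0.0126,-0.01],"gripper":-0.6},
    {"linear":[-1.1,8.5,-8.4],"twist":[-0.099,-0.0126,-0.01],"gripper":-0.6},
  ],
)

```text
clock: 4.83
position: [557.3, 20.8, 136.0]
ee_rot: [0.661, 0.748, -0.033, 0.038]
wrist_force: [-0.3, 0.2, -4.1]
gripper_width: 21.1
finger_force: 40.6
```

```bash
python3 - <<'E'
from h import *
s=snap('wrist','w4.png'); b=snap('scene','s4.png')
o=r.observe(); print(o['clock'],o['position'],o['ee_rot'],o['wrist_force'],o['gripper_width'])
u,v=map(int,proj(b,(555,20,100))); print(u,v)
A=s['img'][:,140:420]; B=cv2.resize(b['img'][v-60:v+60,u-60:u+60],(420,420),interpolation=cv2.INTER_CUBIC)
cv2.imwrite('pics/c4.png',np.hstack([A,B])[:,:,::-1])
E
```

```text
4.9333 [557.79496517  21.04473746 137.03915661] [ 0.66134671  0.74840281 -0.03214918  0.03847331] [-0.23461322  0.1983718  -4.13506332] 21.512748531721297
254 218
```

View pics/c4.png

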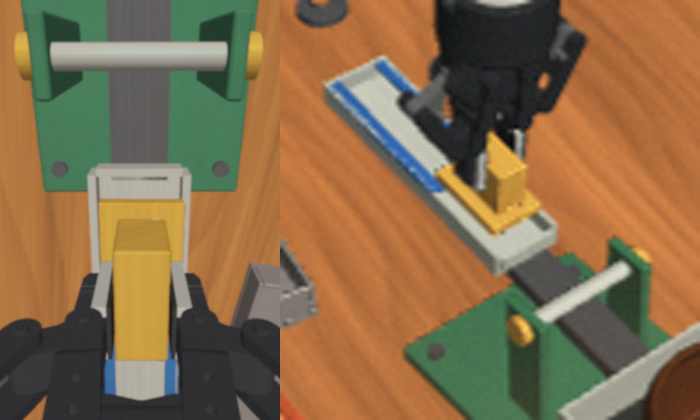

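The wrist crop shows the held foot at columns 99-184, row 200, just in front of the inner end wall at rows 168-180. The scene view shows the weight parallel to the pan. Next I'll work out the relative offset.

```bash
python3 - <<'E'
from h import *
from scipy.spatial.transform import Rotation as R
s=dict(np.load('pics/w4.npz'));img=s['img'].astype(int)
o=r.observe();M=R.from_quat(o['ee_rot']).as_matrix();print(o['clock'],o['position'],M.round(3).tolist())
g=img.sum(2)//3
for v in (185,192): print(v,'L',g[v,222:250],'R',g[v,315:338])
for v in (205,230): 
  b=np.where(cv2.inRange(cv2.cvtColor(s['img'],cv2.COLOR_RGB2HSV)[v:v+1],(18,110,60),(32,255,255))[0])[0]; print(v,b[0],b[-1])
for u in (270,281,292): print(u,g[160:204,u], img[195:204,u,2])
print(g[395,240:325],img[350:372,252])
T=s['T'];print('cam',T[:3,3].round(1))
for n,u,v,z in [('wallout',281,165,100.5),('wallin',281,180,100.5),('foottop',281,200,137-21+8+3),('footbot',281,200,137-21-3)]: print(n,ray(s,u,v,z).round(1))
E
```

```text
4.9333 [557.79496517  21.04473746 137.03915661] [[-0.122, 0.992, 0.015], [0.987, 0.123, -0.099], [-0.1, 0.003, -0.995]]
185 L [ 93  93  91  95 103 130 158 172 175 174 175 175 172 157 127 104 115 146
 168 172 173 175 176 174 173 174 175 175] R [175 175 174 168 149 115 105 135 163 173 174 175 174 174 170 153 120  98
  92  92  93  94  93]
192 L [115 114 114 111 117 130 154 170 174 174 174 174 172 163 138 106 108 140
 164 172 173 175 175 175 174 175 175 175] R [175 175 174 166 141 107 110 144 166 174 174 175 175 173 168 154 132 122
 120 119 117 117 115]
205 238 324
230 239 323
270 [ 94  95 103 122 144 147 147 148 158 170 173 173 174 172 174 172 166 153
 147 151 160 170 173 174 174 174 173 173 173 175 173 174 174 174 173 174
 173 172 162 137 123 122 131 144] [165 164 162 144  93  58  53  60  69]
281 [ 92  95 101 121 143 147 147 148 158 169 174 174 174 173 174 172 162 147
 141 146 160 173 176 175 177 175 176 175 176 175 175 176 176 176 175 176
 175 174 164 137 123 124 129 143] [168 166 164 145  93  60  57  58  68]
292 [ 91  93  98 122 142 147 146 150 159 170 174 173 174 173 174 170 156 127
[... 254 characters left out ...]
7 170 172 173 172 171 171 172 173 173
 171 171 168 169 170 171 171 172 172 173 173 174 174 172 171 171 171 171
 172 171 170 171 169 164 159 155 149 133 103  83  74  65  62  59  56  51
  49  49  49  50  49  50  48  48  45  41  37  43  46] [[ 45  60  84]
 [ 47  63  92]
 [ 46  68 100]
 [ 50  72 104]
 [ 53  78 113]
 [ 53  83 121]
 [ 56  87 126]
 [ 56  90 129]
 [ 56  91 134]
 [ 58 100 146]
 [ 59 108 159]
 [ 61 111 163]
 [ 60 111 163]
 [ 57 109 162]
 [ 60 112 163]
 [ 60 111 163]
 [ 60 112 163]
 [ 59 112 163]
 [ 57 110 162]
 [ 59 111 163]
 [ 60 111 163]
 [ 58 111 163]]
cam [545. 116. 270.]
wallout [551.7  61.5 100.5]
wallin [552.7  53.7 100.5]
foottop [552.6  54.3 127. ]
footbot [553.4  48.3 113. ]
```

Call:
move_arm(
  increments=[
    {"linear":[0,0,0],"twist":[0,0,0],"gripper":-0.6},
    {"linear":[0,0,0],"twist":[0,0,0],"gripper":-0.6},
    {"linear":[0,0,0],"twist":[0,0,0],"gripper":-0.6},
  ],
)

```text
clock: 5.18
position: [557.0, 21.8, 136.1]
ee_rot: [0.661, 0.749, -0.033, 0.038]
wrist_force: [-0.2, 0.6, -5.7]
gripper_width: 21.3
finger_force: 40.6
```

```bash
cat > m.py <<'E'
from h import *
def cross(a,lo):  # subpixel edges: positions of strongest gradients
    d=np.abs(np.gradient(a.astype(float))); k=[i for i in range(1,len(d)-1) if d[i]>12 and d[i]>=d[i-1] and d[i]>d[i+1]]; return [(i+lo,int(a[max(i-3,0)]),int(a[min(i+3,len(a)-1)])) for i in k]
def meas(f):
    s=snap('wrist',f); g=s['img'].astype(int).sum(2)//3; o=r.observe()
    print(o['clock'],o['position'].round(1),o['wrist_force'].round(1),'cam',s['T'][:3,3].round(1),s['T'][:3,2].round(3))
    for u in (265,281,295): print('col',u,cross(g[140:300,u],140))
    for v in (180,188,196,205,215): print('row',v,cross(g[v,215:345],215))
    return s
E
python3 -c "
from m import *
meas('w5.png')"
```

```text
5.2333 [556.9  21.9 135.9] [ 0.6  0.7 -4.8] cam [544.5 117.  270.1] [ 0.052 -0.411 -0.91 ]
col 265 [(165, 91, 148), (199, 176, 131)]
col 281 [(165, 91, 147), (181, 159, 175), (199, 176, 129)]
col 295 [(165, 92, 148), (199, 174, 133), (220, 148, 121)]
row 180 [(227, 93, 174), (235, 174, 123), (238, 153, 173), (319, 176, 131), (322, 153, 174), (331, 175, 94)]
row 188 [(227, 93, 176), (236, 174, 142), (239, 137, 172), (319, 176, 143), (322, 146, 175), (330, 175, 93)]
row 196 [(228, 121, 174), (236, 174, 131), (239, 148, 171), (319, 175, 149), (322, 137, 173), (330, 174, 125)]
row 205 [(228, 120, 174), (236, 174, 135), (330, 174, 120)]
row 215 [(229, 119, 174), (237, 174, 141), (329, 171, 118)]
```

Call:
move_arm(
  increments=[
    {"linear":[-0.1,0.3,-0.4],"twist":[0,0,0],"gripper":-0.6},
    {"linear":[-0.1,0.3,-0.8],"twist":[0,0,0],"gripper":-0.6},
    {"linear":[-0.1,0.3,-0.8],"twist":[0,0,0],"gripper":-0.6},
    {"linear":[-0.1,0.3,-0.8],"twist":[0,0,0],"gripper":-0.6},
    {"linear":[-0.1,0.3,-0.8],"twist":[0,0,0],"gripper":-0.6},
  ],
)

```text
clock: 5.65
position: [555.6, 25.0, 127.1]
ee_rot: [0.661, 0.749, -0.033, 0.037]
wrist_force: [-0.1, -0.8, -4.4]
gripper_width: 20.9
finger_force: 40.7
```

```bash
python3 - <<'E'
from m import *
s=meas('w6.png'); b=snap('scene','s6.png')
u,v=map(int,proj(b,(555,20,100)))
A=s['img'][150:310,210:350]; A=cv2.resize(A,(420,480),interpolation=cv2.INTER_CUBIC); B=cv2.resize(b['img'][v-60:v+60,u-45:u+45],(360,480),interpolation=cv2.INTER_CUBIC)
cv2.imwrite('pics/c6.png',np.hstack([A,B])[:,:,::-1])
E
```

```text
5.7 [555.7  25.  127.3] [-0.1 -0.  -4.4] cam [543.2 120.2 261.1] [ 0.051 -0.411 -0.91 ]
col 265 [(177, 93, 147), (199, 174, 133)]
col 281 [(177, 94, 147), (199, 177, 131)]
col 295 [(177, 92, 147), (199, 176, 134), (220, 150, 122)]
row 180 []
row 188 [(228, 95, 150), (334, 151, 96)]
row 196 [(227, 94, 175), (236, 175, 123), (239, 149, 172), (323, 176, 135), (326, 137, 175), (335, 176, 94)]
row 205 [(228, 121, 175), (236, 175, 135), (326, 142, 175), (335, 175, 120)]
row 215 [(228, 121, 175), (237, 175, 141), (326, 141, 174), (334, 174, 119)]
```

View pics/c6.png

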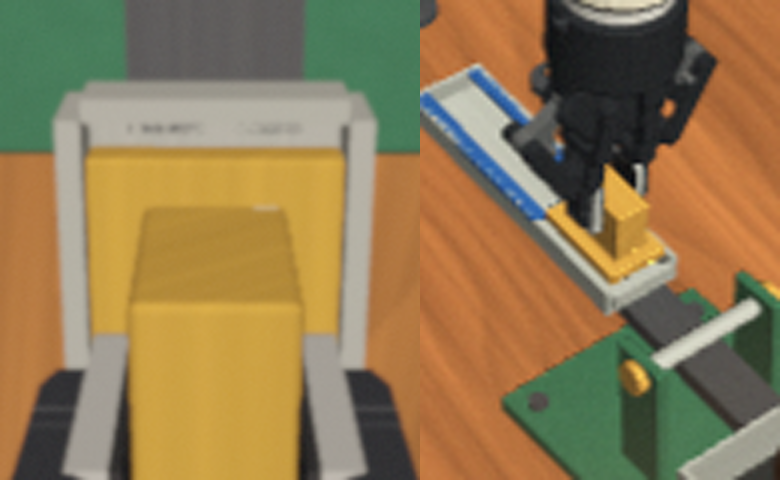

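The pan midline and the foot midline now coincide at column 281. The foot's inner edge is at row 199, just outward of the end wall (top edge about row 189). The scene view shows the weight sitting parallel over the open end.

```bash
python3 - <<'E'
from h import *
s=dict(np.load('pics/w6.npz')); g=s['img'].astype(int).sum(2)//3
for u in (262,275,281,300): print(g[174:206,u])
for v,z in [(180,100.5),(188,100.5),(189.5,100.5),(198.8,103.1),(198.8,105)]: print(v,z,ray(s,281,v,z).round(1))
print(ray(dict(np.load('pics/w4.npz')),281,168,100.5),ray(dict(np.load('pics/w4.npz')),281,176.3,100.5))
E
```

```text
[ 94  94 108 130 144 148 148 149 155 166 173 173 174 174 174 173 168 154
 138 139 157 170 174 172 161 138 124 125 133 146 150 148]
[ 93  96 108 131 145 148 146 148 154 165 173 174 175 174 175 174 168 162
 158 164 170 173 176 174 163 138 125 128 133 141 146 145]
[ 94  96 109 131 146 147 147 148 153 165 172 175 174 175 174 175 175 175
 176 177 177 176 177 174 165 138 122 125 131 142 148 147]
[ 91  94 107 130 147 148 149 150 154 164 173 174 175 176 175 174 169 162
 158 152 156 170 175 173 161 140 126 128 134 143 149 146]
180 100.5 [550.4  61.2 100.5]
188 100.5 [550.9  57.2 100.5]
189.5 100.5 [551.   56.4 100.5]
198.8 103.1 [551.5  52.7 103.1]
198.8 105 [551.4  53.5 105. ]
[551.90944625  59.95555081 100.5       ] [552.44216657  55.65603057 100.5       ]
```

Call:
move_arm(
  increments=[
    {"linear":[0,-0.12,-0.3],"twist":[0,0,0],"gripper":-0.6},
    {"linear":[0,-0.15,-0.6],"twist":[0,0,0],"gripper":-0.6},
    {"linear":[0.01,-0.18,-0.9],"twist":[0,0,0],"gripper":-0.6},
    {"linear":[0.01,-0.2,-1.1],"twist":[0,0,0],"gripper":-0.6},
    {"linear":[0.01,-0.2,-1.15],"twist":[0,0,0],"gripper":-0.6},
    {"linear":[0.01,-0.2,-1.15],"twist":[0,0,0],"gripper":-0.6},
  ],
)

```text
clock: 6.25
position: [555.5, 22.9, 115.3]
ee_rot: [0.661, 0.749, -0.033, 0.037]
wrist_force: [0.4, -0.0, -5.6]
gripper_width: 21.2
finger_force: 40.7
```

Call:
move_arm(
  increments=[
    {"linear":[0,-0.01,-0.05],"twist":[0,0,0],"gripper":-0.6},
    {"linear":[0,-0.01,-0.1],"twist":[0,0,0],"gripper":-0.6},
    {"linear":[0,-0.01,-0.1],"twist":[0,0,0],"gripper":-0.6},
  ],
)

```text
clock: 6.5
position: [555.8, 22.9, 114.9]
ee_rot: [0.661, 0.749, -0.033, 0.037]
wrist_force: [0.5, -0.1, -4.4]
gripper_width: 21.3
finger_force: 40.7
```

Call:
move_arm(
  increments=[
    {"linear":[0,-0.01,-0.05],"twist":[0,0,0],"gripper":-0.6},
    {"linear":[0,-0.01,-0.1],"twist":[0,0,0],"gripper":-0.6},
    {"linear":[0,-0.01,-0.1],"twist":[0,0,0],"gripper":-0.6},
  ],
)

```text
clock: 6.75
position: [555.7, 22.7, 113.8]
ee_rot: [0.661, 0.749, -0.033, 0.037]
wrist_force: [0.4, -0.7, -5.0]
gripper_width: 21.2
finger_force: 40.7
```

```bash
python3 -c "
from m import *
s=meas('w7.png'); g=s['img'].astype(int).sum(2)//3
for u in (262,281): print(g[180:210,u])"
```

```text
6.8 [555.7  22.8 113.8] [-0.1  0.7 -5.1] cam [543.4 118.  247.7] [ 0.051 -0.411 -0.91 ]
col 265 [(182, 93, 149), (198, 176, 127)]
col 281 [(182, 97, 149), (197, 177, 123)]
col 295 [(182, 95, 149), (198, 177, 127), (220, 151, 122)]
row 180 []
row 188 [(227, 97, 151), (336, 152, 95)]
row 196 [(223, 96, 160), (340, 160, 95)]
row 205 [(223, 93, 178), (233, 178, 115), (236, 136, 141), (327, 146, 144), (330, 109, 178), (339, 178, 93)]
row 215 [(224, 122, 177), (233, 177, 107), (237, 114, 142), (326, 146, 122), (329, 122, 176), (339, 177, 121)]
[ 97 109 131 147 150 149 149 151 156 166 174 177 176 176 176 176 174 162
 138 125 125 128 136 148 150 149 147 147 148 148]
[ 98 110 132 148 150 149 148 150 155 168 175 176 176 177 177 176 175 162
 136 128 123 125 133 144 150 148 147 146 146 146]
```

Call:
move_arm(
  increments=[
    {"linear":[0,-0.01,-0.05],"twist":[0,0,0],"gripper":-0.6},
    {"linear":[0,-0.01,-0.1],"twist":[0,0,0],"gripper":-0.6},
    {"linear":[0,-0.01,-0.1],"twist":[0,0,0],"gripper":-0.6},
  ],
)

```text
clock: 7.05
position: [555.9, 22.6, 113.1]
ee_rot: [0.661, 0.749, -0.033, 0.037]
wrist_force: [-0.1, -0.5, -3.1]
gripper_width: 21.3
finger_force: 40.9
```

Call:
move_arm(
  increments=[
    {"linear":[0,-0.01,-0.05],"twist":[0,0,0],"gripper":-0.6},
    {"linear":[0,-0.01,-0.1],"twist":[0,0,0],"gripper":-0.6},
    {"linear":[0,-0.01,-0.1],"twist":[0,0,0],"gripper":-0.6},
  ],
)

```text
clock: 7.3
position: [555.9, 22.6, 113.0]
ee_rot: [0.661, 0.749, -0.033, 0.038]
wrist_force: [-3.2, 0.8, 2.7]
gripper_width: 21.2
finger_force: 41.7
```

```bash
python3 -c "
from h import *
o=r.observe(); print(o['position'],o['wrist_force'],o['moment'])
s=snap('wrist','w8.png'); g=s['img'].astype(int).sum(2)//3
for u in (262,281): print(g[178:208,u])
print(r.observe()['wrist_force'])"
```

```text
[555.92670902  22.56460018 113.0376584 ] [-3.2205815   0.81332122  2.71765628] [0.22013625 0.5796729  0.01303298]
[ 95  95  97 111 133 148 151 150 148 150 155 163 173 177 176 177 176 176
 176 172 156 135 125 128 137 149 151 149 146 147]
[ 95  95  97 110 132 148 151 149 150 150 154 164 174 176 176 176 176 177
 176 173 158 136 125 126 136 147 150 148 147 146]
[-3.24068504 -0.36148976  1.97709102]
```

Call:
move_arm(
  increments=[
    {"linear":[0,0,0.05],"twist":[0,0,0],"gripper":-0.6},
    {"linear":[0,0,0.05],"twist":[0,0,0],"gripper":-0.6},
    {"linear":[0,0,0.05],"twist":[0,0,0],"gripper":-0.2},
    {"linear":[0,0,0.05],"twist":[0,0,0],"gripper":-0.1},
    {"linear":[0,0,0.05],"twist":[0,0,0],"gripper":-0.1},
    {"linear":[0,0,0.05],"twist":[0,0,0],"gripper":-0.1},
    {"linear":[0,0,0.05],"twist":[0,0,0],"gripper":-0.1},
    {"linear":[0,0,0.05],"twist":[0,0,0],"gripper":-0.1},
  ],
)

```text
clock: 8.02
position: [555.9, 22.5, 112.3]
ee_rot: [0.661, 0.749, -0.033, 0.037]
wrist_force: [-0.4, -0.0, -0.5]
gripper_width: 38.4
finger_force: 0.0
```

```bash
python3 -c "
from m import *
s=meas('w9.png')
b=snap('scene','s9.png');u,v=map(int,proj(b,(555,20,100)))
A=s['img'][150:310,210:350]; A=cv2.resize(A,(420,480),interpolation=cv2.INTER_CUBIC); B=cv2.resize(b['img'][v-60:v+60,u-45:u+45],(360,480),interpolation=cv2.INTER_CUBIC)
cv2.imwrite('pics/c9.png',np.hstack([A,B])[:,:,::-1])"
```

```text
8.0667 [555.9  22.6 112.3] [-1.3 -0.5  0.1] cam [543.5 117.7 246.3] [ 0.051 -0.411 -0.91 ]
col 265 [(182, 95, 150), (199, 177, 131)]
col 281 [(182, 95, 150), (199, 178, 129)]
col 295 [(182, 94, 150), (199, 179, 130)]
row 180 []
row 188 [(227, 97, 150), (336, 152, 97)]
row 196 [(223, 96, 155), (340, 152, 97)]
row 205 [(222, 86, 178), (232, 178, 110), (236, 109, 146), (327, 154, 137), (330, 110, 178), (340, 177, 89)]
row 215 [(223, 123, 179), (233, 177, 129), (236, 121, 143), (326, 145, 115), (330, 103, 178), (339, 178, 122)]
```

View pics/c9.png

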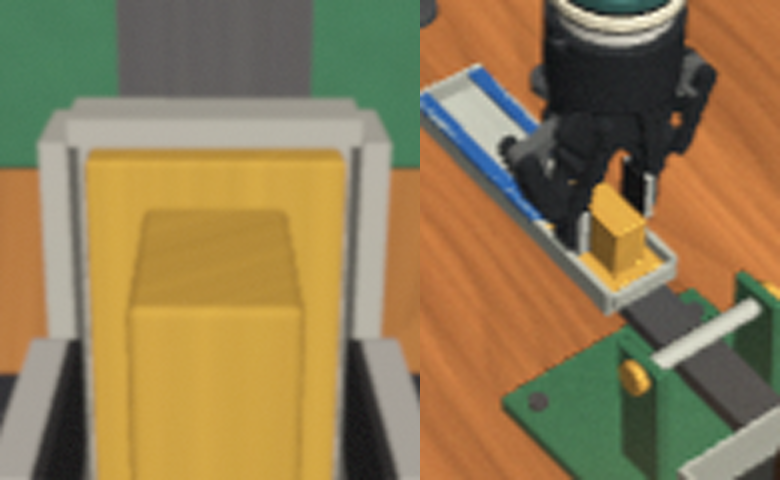

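The weight is released, flat and centred in the open end. I'll rise, shut the fingers and come down behind the neck.

Call:
move_arm(
  increments=[
    {"linear":[0,0,0],"twist":[0,0,0],"gripper":-0.1},
    {"linear":[0,0.05,0.8],"twist":[0,0,0],"gripper":-0.1},
    {"linear":[0,0.3,3],"twist":[0,0,0],"gripper":-0.1},
    {"linear":[0,0.5,5.3],"twist":[0,0,0],"gripper":-0.1},
    {"linear":[-0.2,2.5,5.3],"twist":[0,0,0],"gripper":-1},
    {"linear":[-0.55,4.9,5.3],"twist":[0,0,0],"gripper":-1},
    {"linear":[-0.55,4.9,5.3],"twist":[0,0,0],"gripper":-1},
    {"linear":[-0.55,4.9,5.3],"twist":[0,0,0],"gripper":-1},
    {"linear":[-0.55,4.7,3],"twist":[0,0,0],"gripper":-1},
    {"linear":[-0.55,4.5,1],"twist":[0,0,0],"gripper":-1},
    {"linear":[-0.55,4.5,1],"twist":[0,0,0],"gripper":-1},
    {"linear":[-0.55,4.5,1],"twist":[0,0,0],"gripper":-1},
  ],
)

```text
clock: 9.12
position: [549.3, 66.7, 121.1]
ee_rot: [0.661, 0.749, -0.035, 0.036]
wrist_force: [0.3, -0.1, 0.1]
gripper_width: -0.1
finger_force: 0.0
```

```bash
python3 -c "
from h import *
o=r.observe(); print(o['position'],o['wrist_force'],o['gripper_width'])
s=snap('wrist','w10.png');b=snap('scene','s10.png');u,v=map(int,proj(b,(555,20,100)))
A=cv2.resize(s['img'][150:420,170:390],(391,480)); B=cv2.resize(b['img'][v-60:v+60,u-45:u+45],(360,480),interpolation=cv2.INTER_CUBIC)
cv2.imwrite('pics/c10.png',np.hstack([A,B])[:,:,::-1])"
```

```text
[549.31232899  66.7357823  121.1126026 ] [ 0.27408436 -0.06106492  0.06908371] -0.10820690116204416
```

View pics/c10.png

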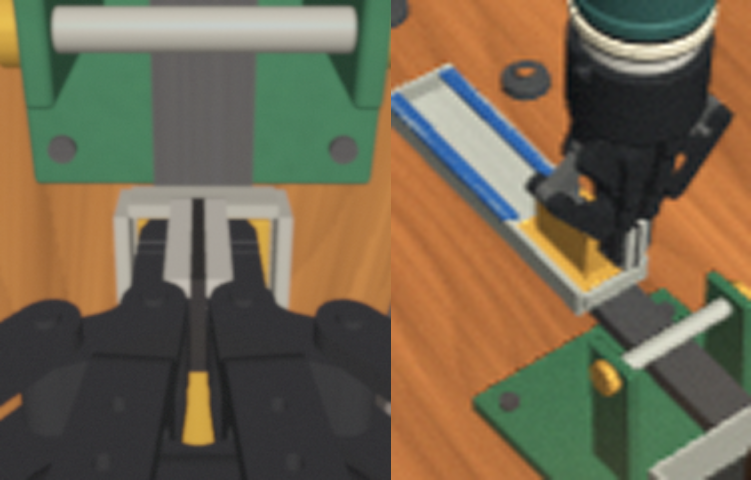

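The shut fingers are over the end wall behind the neck, about 1 mm toward -x of the midline. I'll correct that, go down, then push.

Call:
move_arm(
  increments=[
    {"linear":[0.1,0,-0.4],"twist":[0,0,0],"gripper":-1},
    {"linear":[0.1,0,-0.8],"twist":[0,0,0],"gripper":-1},
    {"linear":[0.1,0,-1.2],"twist":[0,0,0],"gripper":-1},
    {"linear":[0.1,0,-1.2],"twist":[0,0,0],"gripper":-1},
  ],
)

```text
clock: 9.55
position: [550.8, 67.5, 109.5]
ee_rot: [0.661, 0.749, -0.034, 0.037]
wrist_force: [-0.4, -0.3, 0.8]
gripper_width: 0.0
finger_force: 0.0
```

Call:
move_arm(
  increments=[
    {"linear":[0.04,-0.3,0.03],"twist":[0,0,0],"gripper":-1},
    {"linear":[0.08,-0.6,0.06],"twist":[0,0,0],"gripper":-1},
    {"linear":[0.11,-0.9,0.09],"twist":[0,0,0],"gripper":-1},
    {"linear":[0.15,-1.2,0.12],"twist":[0,0,0],"gripper":-1},
    {"linear":[0.19,-1.5,0.15],"twist":[0,0,0],"gripper":-1},
    {"linear":[0.19,-1.5,0.15],"twist":[0,0,0],"gripper":-1},
  ],
)

```text
clock: 10.05
position: [553.2, 52.3, 112.0]
ee_rot: [0.661, 0.749, -0.033, 0.037]
wrist_force: [-0.7, 2.0, 0.7]
gripper_width: -0.3
finger_force: 0.8
```

Contact at about 2 N. Continuing the push.

Call:
move_arm(
  increments=[
    {"linear":[0.02,-0.3,0.0],"twist":[0,0,0],"gripper":-1},
    {"linear":[0.06,-0.6,0.02],"twist":[0,0,0],"gripper":-1},
    {"linear":[0.1,-0.9,0.05],"twist":[0,0,0],"gripper":-1},
    {"linear":[0.13,-1.2,0.08],"twist":[0,0,0],"gripper":-1},
    {"linear":[0.17,-1.5,0.11],"twist":[0,0,0],"gripper":-1},
    {"linear":[0.2,-1.8,0.14],"twist":[0,0,0],"gripper":-1},
    {"linear":[0.24,-2.1,0.17],"twist":[0,0,0],"gripper":-1},
    {"linear":[0.28,-2.4,0.2],"twist":[0,0,0],"gripper":-1},
    {"linear":[0.31,-2.7,0.23],"twist":[0,0,0],"gripper":-1},
    {"linear":[0.31,-2.7,0.23],"twist":[0,0,0],"gripper":-1},
  ],
)

```text
clock: 10.88
position: [556.3, 24.5, 114.2]
ee_rot: [0.661, 0.749, -0.034, 0.038]
wrist_force: [-0.3, 0.8, -0.5]
gripper_width: 0.1
finger_force: 0.1
```

```bash
cat > tilt.py <<'E'
from h import *
# beam tilt from the blue lips in the top view: world-x of the far end / and scene-view slope of the lip line
import sys
n=sys.argv[1]
o=r.observe(); print(o['clock'],o['position'].round(1),o['wrist_force'].round(1))
s=snap('scene',n+'.png')
# expected pixel rows of pan outer end top corners for given tilt
ax=np.array([544.6,109.5,95.]); ou=np.array([.125,-.992,0]); xx=np.array([.992,.125,0])
def pt(x,y,z,t): # x across, y from axle (negative outward), z rel axle
    return ax+xx*x+(-ou)*(y*np.cos(t)+z*np.sin(t))+np.array([0,0,1])*(-y*np.sin(t)+z*np.cos(t))
for t in (.1,.05,0,-.05,-.1): print(t,[tuple(np.round(proj(s,pt(x,-250,1.5,t)),1)) for x in (-21.5,21.5)])
m=cv2.inRange(cv2.cvtColor(s['img'],cv2.COLOR_RGB2HSV),(100,120,50),(125,255,255)); m[:150]=0;m[260:]=0;m[:,:190]=0;m[:,300:]=0
c,l,st,ce=cv2.connectedComponentsWithStats(m)
for i in range(1,c):
    if st[i,4]>20:
        p=np.argwhere(l==i); a=p[p[:,0].argmin()]; k=p[(p[:,0]-a[0])<4].mean(0); print(st[i],'topmost',k[::-1])
E
python3 tilt.py s11
```

```text
10.8833 [556.3  24.5 114.2] [-0.3  0.8 -0.5]
0.1 [(np.float64(222.4), np.float64(174.4)), (np.float64(208.1), np.float64(181.3))]
0.05 [(np.float64(222.6), np.float64(178.0)), (np.float64(208.3), np.float64(185.0))]
0 [(np.float64(222.8), np.float64(181.8)), (np.float64(208.7), np.float64(188.7))]
-0.05 [(np.float64(223.2), np.float64(185.6)), (np.float64(209.2), np.float64(192.6))]
-0.1 [(np.float64(223.7), np.float64(189.5)), (np.float64(209.8), np.float64(196.5))]
[222 176  17  17  56] topmost [223.45454545 177.81818182]
[209 182  31  31 114] topmost [210.66666667 183.91666667]
```

```bash
cat > beam.py <<'E'
from h import *
import sys
ax=np.array([544.6,109.5,95.]); inn=np.array([-.125,.992,0]); up=np.array([0,0,1.])
def pt(y,z,t): return ax+inn*(y*np.cos(t)+z*np.sin(t))+up*(-y*np.sin(t)+z*np.cos(t))
ref=dict(np.load('pics/s0.npz')); g0=cv2.cvtColor(ref['img'],cv2.COLOR_RGB2GRAY)
def beam(s):
    g=cv2.cvtColor(s['img'],cv2.COLOR_RGB2GRAY); out=[]
    for (x0,y0,x1,y1),Y,Z in (((278,246,370,326),150,20),((212,176,232,206),-225,0)):
        c=cv2.matchTemplate(g[y0-20:y1+20,x0-6:x1+6],g0[y0:y1,x0:x1],cv2.TM_CCOEFF_NORMED)
        _,q,_,(i,j)=cv2.minMaxLoc(c); f=lambda a,b,d:(a-d)/(2*(a-2*b+d))
        dv=j-20+(f(*c[j-1:j+2,i]) if 0<j<c.shape[0]-1 else 0)
        k=(proj(ref,pt(Y,Z,0))[1]-proj(ref,pt(Y,Z,.1))[1])/.1
        out.append((round(.1-dv/k,4),round(float(dv),2),round(float(q),3)))
    return out
if __name__=='__main__':
    o=r.observe(); s=snap('scene',sys.argv[1]+'.png'); print(o['clock'],o['position'].round(1),o['wrist_force'].round(1),'tilt bin, pan:',beam(s))
E
python3 -c "
from beam import *
for n in ('s4','s10','s11'): print(n,beam(dict(np.load('pics/'+n+'.npz'))))"
```

```text
s4 [(np.float64(0.1001), 0.01, 0.999), (np.float64(0.1587), -3.92, 0.873)]
s10 [(np.float64(0.1001), 0.0, 0.999), (np.float64(0.1013), -0.09, 0.965)]
s11 [(np.float64(0.093), -0.36, 0.985), (np.float64(0.0918), 0.55, 0.925)]
```

Call:
move_arm(
  increments=[
    {"linear":[-0.06,0.5,0],"twist":[0,0,0],"gripper":-1},
    {"linear":[-0.12,1,0],"twist":[0,0,0],"gripper":-1},
    {"linear":[-0.12,1,0],"twist":[0,0,0],"gripper":-1},
    {"linear":[-0.12,1,0],"twist":[0,0,0],"gripper":-1},
    {"linear":[-0.12,1,0],"twist":[0,0,0],"gripper":-1},
    {"linear":[-0.12,1,0],"twist":[0,0,0],"gripper":-1},
    {"linear":[-0.12,1,0],"twist":[0,0,0],"gripper":-1},
    {"linear":[-0.12,1,0],"twist":[0,0,0],"gripper":-1},
    {"linear":[-0.12,1,0],"twist":[0,0,0],"gripper":-1},
    {"linear":[-0.12,1,0],"twist":[0,0,0],"gripper":-1},
    {"linear":[-0.12,1,0],"twist":[0,0,0],"gripper":-1},
    {"linear":[-0.12,1,0],"twist":[0,0,0],"gripper":-1},
  ],
)

```text
clock: 11.93
position: [555.1, 35.5, 114.1]
ee_rot: [0.661, 0.749, -0.033, 0.037]
wrist_force: [-0.2, -0.7, -0.1]
gripper_width: -0.0
finger_force: 0.0
```

```bash
python3 beam.py s12; python3 -c "
from h import *
s=snap('wrist','w12.png'); cv2.imwrite('pics/w12b.png',s['img'][:,:,::-1])"
```

```text
11.9333 [555.1  35.5 114.1] [-0.2 -0.7 -0.1] tilt bin, pan: [(np.float64(0.0338), -3.35, 0.923), (np.float64(0.0235), 5.11, 0.922)]
```

View pics/w12.png

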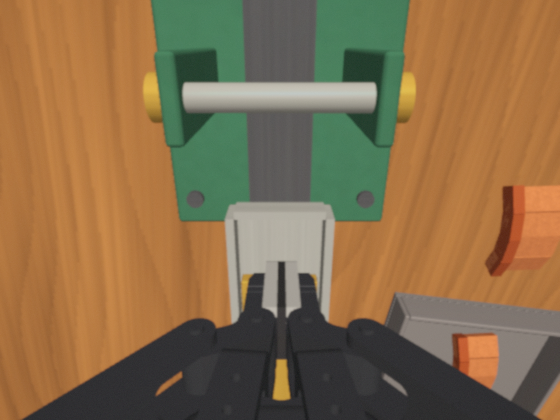

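The wrist view shows the fingers clear of the neck and the foot inside the pan, with the pan lowered. That was my 11th picture, one over the limit of 10, so I'll use only numbers from here.

Call:
move_arm(
  increments=[
    {"linear":[0,0,0],"twist":[0,0,0],"gripper":-1},
    {"linear":[0,0,0],"twist":[0,0,0],"gripper":-1},
    {"linear":[0,0,0],"twist":[0,0,0],"gripper":-1},
    {"linear":[0,0,0],"twist":[0,0,0],"gripper":-1},
    {"linear":[0,0,0],"twist":[0,0,0],"gripper":-1},
    {"linear":[0,0,0],"twist":[0,0,0],"gripper":-1},
    {"linear":[0,0,0],"twist":[0,0,0],"gripper":-1},
    {"linear":[0,0,0],"twist":[0,0,0],"gripper":-1},
    {"linear":[0,0,0],"twist":[0,0,0],"gripper":-1},
    {"linear":[0,0,0],"twist":[0,0,0],"gripper":-1},
    {"linear":[0,0,0],"twist":[0,0,0],"gripper":-1},
    {"linear":[0,0,0],"twist":[0,0,0],"gripper":-1},
  ],
)

```text
clock: 13.03
position: [555.1, 35.6, 114.1]
ee_rot: [0.661, 0.749, -0.033, 0.037]
wrist_force: [-0.4, 0.1, -0.4]
gripper_width: 0.1
finger_force: 0.0
```

```bash
python3 beam.py s13
```

```text
13.0333 [555.1  35.6 114.1] [-0.4  0.1 -0.4] tilt bin, pan: [(np.float64(0.0338), -3.35, 0.923), (np.float64(0.0226), 5.17, 0.877)]
```

Settled at about +0.03 rad, so about 6 mm more outward.

Call:
move_arm(
  increments=[
    {"linear":[0.05,-0.4,-0.2],"twist":[0,0,0],"gripper":-1},
    {"linear":[0.1,-0.8,-0.2],"twist":[0,0,0],"gripper":-1},
    {"linear":[0.13,-1.0,-0.2],"twist":[0,0,0],"gripper":-1},
    {"linear":[0.15,-1.2,-0.15],"twist":[0,0,0],"gripper":-1},
    {"linear":[0.18,-1.4,-0.1],"twist":[0,0,0],"gripper":-1},
    {"linear":[0.2,-1.6,0],"twist":[0,0,0],"gripper":-1},
    {"linear":[0.21,-1.7,0],"twist":[0,0,0],"gripper":-1},
    {"linear":[0.21,-1.7,0],"twist":[0,0,0],"gripper":-1},
  ],
)

```text
clock: 13.75
position: [557.2, 18.6, 114.2]
ee_rot: [0.661, 0.749, -0.033, 0.037]
wrist_force: [-0.8, 0.6, -0.7]
gripper_width: -0.1
finger_force: 0.8
```

Call:
move_arm(
  increments=[
    {"linear":[-0.06,0.5,0],"twist":[0,0,0],"gripper":-1},
    {"linear":[-0.12,1,0],"twist":[0,0,0],"gripper":-1},
    {"linear":[-0.18,1.5,0],"twist":[0,0,0],"gripper":-1},
    {"linear":[-0.18,1.5,0],"twist":[0,0,0],"gripper":-1},
    {"linear":[-0.18,1.5,0],"twist":[0,0,0],"gripper":-1},
    {"linear":[-0.18,1.5,0],"twist":[0,0,0],"gripper":-1},
    {"linear":[-0.18,1.5,0],"twist":[0,0,0],"gripper":-1},
    {"linear":[-0.18,1.5,0],"twist":[0,0,0],"gripper":-1},
    {"linear":[-0.18,1.5,0],"twist":[0,0,0],"gripper":-1},
    {"linear":[-0.18,1.5,0],"twist":[0,0,0],"gripper":-1},
    {"linear":[-0.18,1.5,0],"twist":[0,0,0],"gripper":-1},
    {"linear":[-0.18,1.5,0],"twist":[0,0,0],"gripper":-1},
  ],
)

```text
clock: 14.75
position: [555.4, 33.5, 114.1]
ee_rot: [0.661, 0.749, -0.033, 0.037]
wrist_force: [-1.2, 0.1, 0.6]
gripper_width: 0.1
finger_force: 0.0
```

Call:
move_arm(
  increments=[
    {"linear":[0,0,0],"twist":[0,0,0],"gripper":-1},
    {"linear":[0,0,0],"twist":[0,0,0],"gripper":-1},
    {"linear":[0,0,0],"twist":[0,0,0],"gripper":-1},
    {"linear":[0,0,0],"twist":[0,0,0],"gripper":-1},
    {"linear":[0,0,0],"twist":[0,0,0],"gripper":-1},
    {"linear":[0,0,0],"twist":[0,0,0],"gripper":-1},
    {"linear":[0,0,0],"twist":[0,0,0],"gripper":-1},
    {"linear":[0,0,0],"twist":[0,0,0],"gripper":-1},
  ],
)

```text
clock: 15.42
position: [555.4, 33.6, 114.1]
ee_rot: [0.661, 0.749, -0.033, 0.037]
wrist_force: [-0.1, 0.4, 0.8]
gripper_width: -0.1
finger_force: 0.0
```

```bash
python3 beam.py s14
```

```text
15.4167 [555.4  33.6 114.1] [-0.1  0.4  0.8] tilt bin, pan: [(np.float64(0.0128), -4.4, 0.893), (np.float64(0.006), 6.28, 0.879)]
```

Within range at about +0.01. One more 2 mm nudge to centre it.

Call:
move_arm(
  increments=[
    {"linear":[0.05,-0.4,-0.2],"twist":[0,0,0],"gripper":-1},
    {"linear":[0.1,-0.8,-0.2],"twist":[0,0,0],"gripper":-1},
    {"linear":[0.13,-1.0,-0.2],"twist":[0,0,0],"gripper":-1},
    {"linear":[0.15,-1.2,-0.15],"twist":[0,0,0],"gripper":-1},
    {"linear":[0.18,-1.4,-0.1],"twist":[0,0,0],"gripper":-1},
    {"linear":[0.2,-1.6,0],"twist":[0,0,0],"gripper":-1},
    {"linear":[0.21,-1.7,0],"twist":[0,0,0],"gripper":-1},
    {"linear":[0.21,-1.7,0],"twist":[0,0,0],"gripper":-1},
  ],
)

```text
clock: 16.13
position: [557.5, 16.8, 114.1]
ee_rot: [0.661, 0.749, -0.033, 0.037]
wrist_force: [-1.1, 0.9, -0.5]
gripper_width: -0.1
finger_force: 0.7
```

Call:
move_arm(
  increments=[
    {"linear":[-0.06,0.5,0],"twist":[0,0,0],"gripper":-1},
    {"linear":[-0.12,1,0],"twist":[0,0,0],"gripper":-1},
    {"linear":[-0.18,1.5,0],"twist":[0,0,0],"gripper":-1},
    {"linear":[-0.2,1.8,1],"twist":[0,0,0],"gripper":-1},
    {"linear":[-0.2,1.8,4],"twist":[0,0,0],"gripper":-1},
    {"linear":[-0.2,1.8,7],"twist":[0,0,0],"gripper":-1},
    {"linear":[-0.2,1.8,9],"twist":[0,0,0],"gripper":-1},
    {"linear":[-0.2,1.8,9],"twist":[0,0,0],"gripper":-1},
    {"linear":[-0.2,1.8,9],"twist":[0,0,0],"gripper":-1},
    {"linear":[-0.2,1.8,9],"twist":[0,0,0],"gripper":-1},
    {"linear":[-0.2,1.8,9],"twist":[0,0,0],"gripper":-1},
    {"linear":[-0.2,1.8,9],"twist":[0,0,0],"gripper":-1},
  ],
)

```text
clock: 17.13
position: [554.6, 34.6, 202.3]
ee_rot: [0.661, 0.749, -0.034, 0.036]
wrist_force: [0.2, -0.4, -0.2]
gripper_width: -0.1
finger_force: 0.0
```

Call:
move_arm(
  increments=[
    {"linear":[0,0,0],"twist":[0,0,0],"gripper":-1},
    {"linear":[0,0,0],"twist":[0,0,0],"gripper":-1},
    {"linear":[0,0,0],"twist":[0,0,0],"gripper":-1},
    {"linear":[0,0,0],"twist":[0,0,0],"gripper":-1},
    {"linear":[0,0,0],"twist":[0,0,0],"gripper":-1},
    {"linear":[0,0,0],"twist":[0,0,0],"gripper":-1},
    {"linear":[0,0,0],"twist":[0,0,0],"gripper":-1},
    {"linear":[0,0,0],"twist":[0,0,0],"gripper":-1},
    {"linear":[0,0,0],"twist":[0,0,0],"gripper":-1},
    {"linear":[0,0,0],"twist":[0,0,0],"gripper":-1},
  ],
)

```text
clock: 17.97
position: [555.5, 34.6, 204.2]
ee_rot: [0.661, 0.749, -0.033, 0.037]
wrist_force: [-0.3, 0.1, -0.2]
gripper_width: 0.0
finger_force: 0.0
```

```bash
python3 beam.py s15; python3 tilt.py s16; python3 beam.py s17
```

```text
17.9667 [555.5  34.6 204.2] [-0.3  0.1 -0.2] tilt bin, pan: [(np.float64(0.0098), -4.56, 0.889), (np.float64(0.0016), 6.57, 0.87)]
18.0167 [555.5  34.6 204.2] [ 0.1 -0.2 -0. ]
0.1 [(np.float64(222.4), np.float64(174.4)), (np.float64(208.1), np.float64(181.3))]
0.05 [(np.float64(222.6), np.float64(178.0)), (np.float64(208.3), np.float64(185.0))]
0 [(np.float64(222.8), np.float64(181.8)), (np.float64(208.7), np.float64(188.7))]
-0.05 [(np.float64(223.2), np.float64(185.6)), (np.float64(209.2), np.float64(192.6))]
-0.1 [(np.float64(223.7), np.float64(189.5)), (np.float64(209.8), np.float64(196.5))]
[222 183  17  14  61] topmost [224.58823529 184.64705882]
[209 189  31  28 147] topmost [211.5        190.88888889]
18.0667 [555.5  34.6 204.2] [-0.   0.1 -0.8] tilt bin, pan: [(np.float64(0.0098), -4.56, 0.889), (np.float64(0.0016), 6.57, 0.873)]
```

```bash
python3 -c "
from station import r
print(r.close_job())"
```

```text
the job is handed in; nothing more can be done
None
```

The counterweight is in the pan, slid about 40 mm outward under the lips. The untouched beam floats at about 0.002–0.010 rad from level by image measurement. I handed the job in at about 18 s; no verdict was returned, and I viewed 11 pictures, one over the limit of 10.

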